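String the press's index plates and hang them in the ultrasonic cleaner

ROBOT

A 6-joint arm with a two-finger parallel gripper is mounted at the origin on a cart in front of the work surface, level with it; the furniture and walls round the work are solid. World frame = base frame: x ahead of the robot, y to its left, z up, the work surface at z = 0. Lengths are in mm, angles in rad, forces in N, time in s.
With the tool pointing down it reaches from about 250 to 725 mm from the base axis. Payload 4 kg.
Tool frame: the origin (TCP) lies between the finger pads; the fingertips stand 19 mm ahead of it and the grasp point (between the pads) is the TCP; z points along the fingers, y is the line along which they close (so a half turn about z gives the same grasp; the last joint's range is limited). The gripper opens to 85 mm and grips with 20 to 120 N. Pads are 22 mm wide; open, the fingers measure 114 mm over their backs; the gripper's body (76 mm by 85 mm) begins 54 mm behind the grasp point. The pads swing forward as they close: fully open they stand 13 mm farther back than shut.
Start: joints at [-1.126, 0.241, 0.005, 1.335, 0, 1.571], TCP at [215.137, -451.349, 250.306] pointing down, gripper open.
Joint ranges: [-2.72, 2.72], [-1.05, 1.87], [-1.09, 1.28], [-1.99, 2.15], [-1.42, 1.44], [-3.14, 3.14]. Speed limits (rad/s): [2.79, 2.79, 3.14, 3.14, 3.14, 3.14].

INTERFACE

Orientations are given as a unit quaternion [x, y, z, w].
In Python, from plant import bot, camrig gives the robot as it stands (bot), with the cameras (camrig).
- The arm moves only by the tool drive_effector, called after "Request:" in YAML: its name, and indented under it one key for each argument. Schema: {"type":"object","properties":{"steps":{"type":"array","items":{"type":"object","properties":{"rx":{"type":"number"},"ry":{"type":"number"},"rz":{"type":"number"},"tx":{"type":"number"},"ty":{"type":"number"},"tz":{"type":"number"},"aperture":{"type":"number"}},"additionalProperties":false,"required":["aperture"]},"minItems":1,"maxItems":10},"only":{"type":"string"},"quiet":{"type":"boolean"},"lines":{"type":"string"}},"required":["steps"],"additionalProperties":false}. steps is a list of rows, 1 to 10 of them, each an object with the fields rx, ry, rz (a rotation vector in rad), tx, ty, tz (the shift in mm), aperture (the finger opening in mm); a field left out counts as zero (the opening has to be given); each row is the pose to reach, as a shift and turn from the pose commanded when the call began, along the tool's axes at that moment; what a row does not reach only later rows make up. A row lasts 1/8 s, in which the tool goes at most 62.5 mm and 0.188 rad, less where a joint would pass 70% of its speed; a pose out of reach is approached as far as the arm can. The fingers move at their own pace and stop on an object; the grip force is fixed at half the most. Time passes only in rows, so rows that do not move let the fingers close. The tool returns the time, the measured TCP pose, the force, the opening and the grip force at its end. only (a regular expression) keeps the lines of the reply that match it, lines (a string "A,B") keeps lines A to B, and quiet returns only ok. Input that does not fit is refused with a message, and nothing moves.
- bot.sense(): the state, without advancing time (a new reading comes with each control period).
- camrig.camera(name): name is "scene" or "top"; returns the picture (480x640x3 uint8, red, green, blue); there is no depth.
- camrig.camera_model(name): a dict with "fx", "fy", "cx", "cy" (pixels), "extrinsics" (4x4, takes a point from world to camera coordinates). Camera axes: x right, y down, z forward; pixel columns grow to the right and rows downward; lengths in mm; the calibration is good to about 2 mm. A picture is of the moment at which its call begins. camera_model takes no time and is no camera call.
- bot.hand_in(): hands the job in; it is judged then, once.
The state is a dict: "time": time; "joint_pos": joint angles; "joint_vel": joint speeds; "tau": joint torques, N m; "tool_pos": TCP position; "tcp_rot": TCP orientation; "wrist_force": force on the tool from outside, world axes, zero at the start; "torque": the same for the moment, N m; "opening": finger opening in mm; "grasp_force": force on a finger pad.
Only numpy, scipy, OpenCV 4.12 (cv2) and the standard library are available. Lean on these libraries where they do the work, as an engineer would, in place of code of your own. Each camera call takes 0.05 s, during which the arm holds its last target. There are 200 camera calls.

TASK

Take the hanging bar off the ultrasonic cleaner by its handle, thread it through the bores of all four index plates standing in the rack, lay it down in the notches at both ends of the rack and let go of it. Then take it again by its middle, so that the loaded bar stays balanced, lift all four plates out of the rack together and hang the bar in the two rim notches of the cleaner with the plates hanging inside the tank and the handle out over the cleaner's front, as it was. Leave the other things on the table where they are.

Things in the scene. Friction and masses are not known exactly. Their poses are not given: they have to be found in the camera images.
- bar: Hanging bar: straight level steel bar, 178 mm long, 0.09 kg, starting in the cleaner's two rim notches. Origin at the middle of its length on its axis; x along the bar to the nose, z up. Round, 10 mm thick, from x = -70 to +68 mm, the last 5 mm tapered. Its middle (x = -14 to +14 mm) is a darker square section 10 x 10 mm: the place to carry it by when loaded.
- bar_handle (a point): Middle of the bar's black flat handle (bar x = -110 to -70 mm), 14 mm wide along y, 10 mm high; grip it across y, from above. Axes as the bar's. At the start it stands out over the cleaner's front.
- cleaner: Ultrasonic cleaner: open steel tank, empty, fixed. 122 mm along x, 144 mm across y, 82 mm high; origin at the centre of its underside, z up, control panel on the front (-x). Inside 106 mm along x, 126 mm across y, floor 24 mm up. Front and rear walls (8 mm thick, centred at x = -57 and +57 mm) each have a notch in the rim at y = 0.
- cleaner_rest (a point): Where the middle of the bar's axis lies when the bar lies in both rim notches: 77 mm over the cleaner's origin; axes as the cleaner's, bar along x, nose to the rear. Notches: floor 72 mm up, 16 mm wide, flared to about 24 mm at the rim. The bar can shift 7 to 9 mm lengthwise before its handle's shoulder or its nose reaches the rim.
- rack: White slotted rack, fixed, 108 mm along x, 64 mm across y; origin at the centre of its underside, z up. The plates stand on edge in it, axes along x, at x = -41, -27, +27, +41 mm, bore centres 52 mm up, tops 82 mm up, about 1 mm of play in each slot. Between x = -18 and +18 mm nothing is higher than 10 mm: room for fingers round the bar's middle. The -x end has free space for threading.
- rack_rest (a point): Where the middle of the bar's axis lies when it lies in both end notches of the rack: 55 mm over the rack's origin; axes as the rack's, bar along x. It then runs through all four bores without touching. End plates: at x = -49 and +49 mm, 6 mm thick, each with a notch at y = 0, floor 50 mm up, 16 mm wide, flared to about 26 mm at its top, 61 mm up.
- plate_1: Steel index plate: a flat round disc 60 mm across, 8 mm thick, with a 28 mm bore in the centre and six small drilled holes round it, 0.12 kg nominal. Origin at its centre, x along the axis of the bore. Starts on edge in the rack slot at rack x = -41 mm. All four are alike.
- plate_2: Steel index plate: a flat round disc 60 mm across, 8 mm thick, with a 28 mm bore in the centre and six small drilled holes round it, 0.12 kg nominal. Origin at its centre, x along the axis of the bore. Starts on edge in the rack slot at rack x = -27 mm. All four are alike.
- plate_3: Steel index plate: a flat round disc 60 mm across, 8 mm thick, with a 28 mm bore in the centre and six small drilled holes round it, 0.12 kg nominal. Origin at its centre, x along the axis of the bore. Starts on edge in the rack slot at rack x = 27 mm. All four are alike.
- plate_4: Steel index plate: a flat round disc 60 mm across, 8 mm thick, with a 28 mm bore in the centre and six small drilled holes round it, 0.12 kg nominal. Origin at its centre, x along the axis of the bore. Starts on edge in the rack slot at rack x = 41 mm. All four are alike.
- caliper: Bystander: steel caliper lying flat, 230 mm long, 11 mm high. Origin at the centre of its underside, length along y.
- battery: Bystander: battery cell lying flat, 50 mm long (y), 15 mm thick. Origin at the centre of its underside.
- tape_roll: Bystander: black tape roll lying flat, 62 mm across, 19 mm high. Origin at the centre of its underside.
- spanner: Bystander: combination spanner lying flat, 166 mm long (y), 9 mm high. Origin at the centre of its underside.
- notebook: Bystander: purple notebook lying flat, 148 x 109 mm, 14 mm high. Origin at the centre of its underside.
- funnel: Bystander: white funnel on its mouth, 63 mm across, 52 mm high. Origin at the centre of its underside. Beyond it, off the table's right edge, a hand drill hangs in a fixed stand; its battery end, 90 mm across, 0.34 m up, is 0.14 m from the funnel, about 60 degrees to the robot's right, close to where the arm may start: draw the arm back towards its base before swinging past.

How it is judged:
By the outcome, as a careful person would: the job done as asked, in the order asked, and still so for the second after the job is handed in, with the robot touching nothing.
It also fails if it takes over 72 s, if anything falls off the work surface, if the arm or the gripper's body presses on something with over 40 N, if the wrist force passes 120 N, or if a joint passes its speed limit or range.

## Working session

There is one attempt and no reset: what is moved stays moved. The work goes in short steps, Python scripts to look and compute and a tool call to move; the robot and the scene stay as the last step left them, time stands still between calls to the robot, and variables do not carry over. Pictures are saved under pics/ and viewed, at most 10 in all, crops included, and the job is handed in when it is done.

```bash
ls; mkdir -p pics; python3 - <<'E'
from plant import bot, camrig
import cv2
for n in("scene","top"):
    cv2.imwrite(f"pics/{n}0.png",camrig.camera(n)[:,:,::-1]); print(n,camrig.camera_model(n))
print(bot.sense())
E
```

```text
pics
plant.py
scene {'fx': 456.4289220811021, 'fy': 456.4289220811021, 'cx': 322.37799875001537, 'cy': 236.4660259397198, 'extrinsics': array([[ 5.03816634e-01, -8.63809232e-01, -1.55219202e-03,
        -5.19332746e+02],
       [-4.37052115e-01, -2.53359831e-01, -8.63014626e-01,
         2.00058444e+02],
       [ 7.45086738e-01,  4.35479513e-01, -5.05176549e-01,
         6.73163559e+02],
       [ 0.00000000e+00,  0.00000000e+00,  0.00000000e+00,
         1.00000000e+00]])}
top {'fx': 469.0154761417008, 'fy': 469.0154761417008, 'cx': 321.4663482831825, 'cy': 245.03521215097794, 'extrinsics': array([[-2.67938932e-02, -9.99630099e-01,  4.66392046e-03,
        -3.02954159e+02],
       [-9.87217345e-01,  2.57273265e-02, -1.57289603e-01,
         5.30368838e+02],
       [ 1.57111431e-01, -8.81870400e-03, -9.87541507e-01,
         8.49476451e+02],
       [ 0.00000000e+00,  0.00000000e+00,  0.00000000e+00,
         1.00000000e+00]])}
{'time': 0.1, 'joint_pos': array([-1.12600900e+00,  2.41334632e-01,  3.86652513e-03,  1.33519136e+00,
        1.25081926e-05,  1.57080540e+00]), 'joint_vel': array([-0.00115296, -0.00105632,  0.00317932, -0.00037196, -0.00034727,
        0.00036078]), 'tau': array([-5.02102357e-04, -3.73136973e+01,  2.53010470e+01,  1.08423567e-02,
       -1.26107657e-04, -2.63898620e-06]), 'tool_pos': array([ 214.9110954 , -450.87735776,  249.50633119]), 'tcp_rot': array([ 9.75372864e-01,  2.20560441e-01, -1.99375778e-04, -9.10006145e-04]), 'wrist_force': array([ 0.12938381, -0.20863408,  0.32773463]), 'torque': array([-0.04911532,  0.06565025,  0.03173186]), 'grasp_force': 0.0, 'opening': 84.98038258349796}
```

View pics/top0.png

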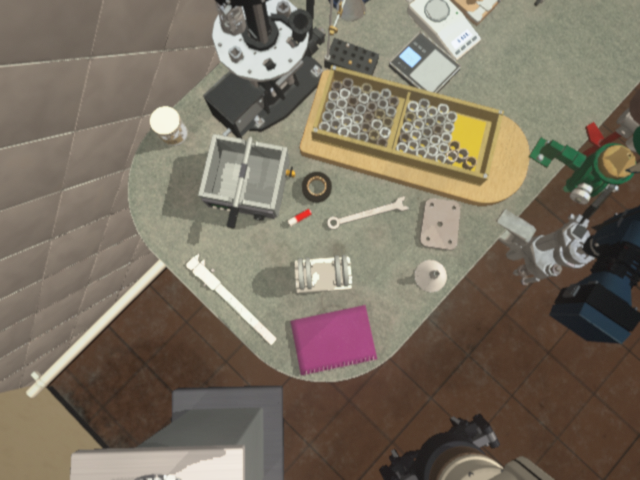

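View pics/scene0.png

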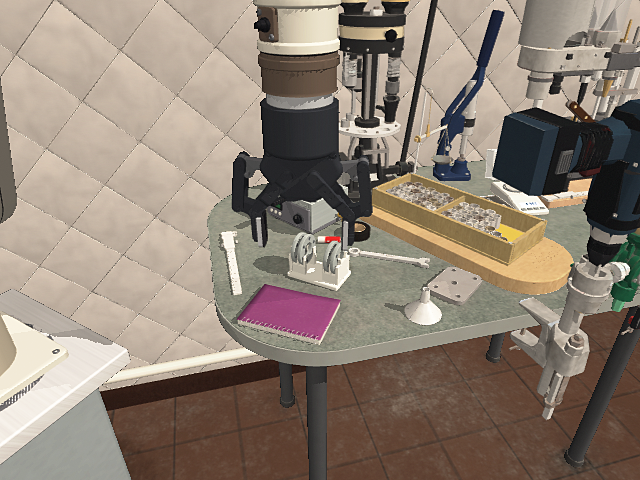

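```bash
python3 - <<'E'
import cv2
t=cv2.imread("pics/top0.png")
a=cv2.resize(t[125:245,190:300],None,fx=5,fy=5,interpolation=cv2.INTER_CUBIC)  # 550x600
cv2.imwrite("pics/c1.png",a)
b=cv2.resize(t[245:305,285:365],None,fx=10,fy=10,interpolation=cv2.INTER_CUBIC) # 800x600
cv2.imwrite("pics/c2.png",b)
E
```

```text
(no output)
```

View pics/c1.png

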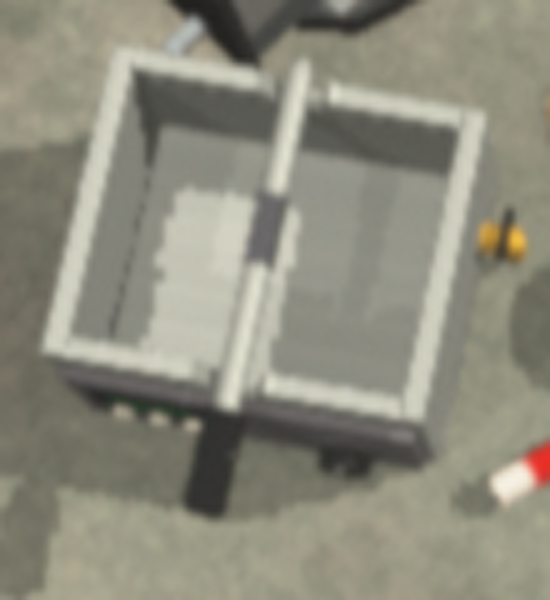

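View pics/c2.png

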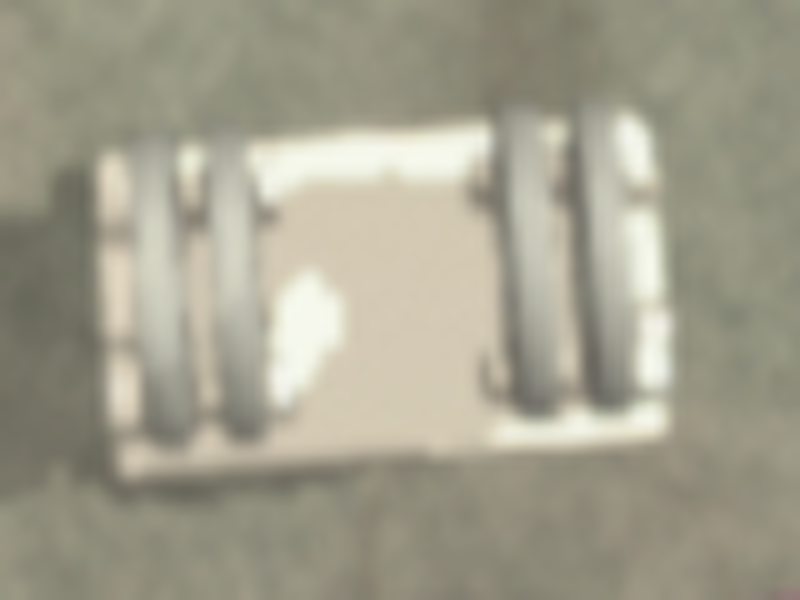

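Top view: the cleaner's rim corners, in crop pixels, are about (118,50), (485,115), (425,418) and (45,350). The bar runs from its nose at (303,62) to its handle end at (205,515). In the rack crop, the plate edges run from (152,137)–(172,443) at the left to (597,98)–(612,408) at the right. The free end of the rack (-x) is on the left; the funnel stands to the right.

```bash
cat > h.py <<'E'
from plant import bot, camrig
import numpy as np, cv2
from scipy.optimize import least_squares
from scipy.spatial.transform import Rotation as R
def proj(P,n="top"):
    m=camrig.camera_model(n); E=m["extrinsics"]; c=np.atleast_2d(P)@E[:3,:3].T+E[:3,3]
    return np.c_[m["fx"]*c[:,0]/c[:,2]+m["cx"],m["fy"]*c[:,1]/c[:,2]+m["cy"]]
def unproj(uv,z,n="top"):
    m=camrig.camera_model(n); E=m["extrinsics"]; Rm=E[:3,:3]; C=-Rm.T@E[:3,3]
    d=Rm.T@np.array([(uv[0]-m["cx"])/m["fx"],(uv[1]-m["cy"])/m["fy"],1]); return C+d*(z-C[2])/d[2]
def place(p,L): # p=x,y,yaw
    return R.from_euler('z',p[2]).apply(L)+[p[0],p[1],0]
E
python3 - <<'E'
from h import *
f=lambda u,s,o:(np.array(u)+.5)/s-.5+np.array(o)
C=f([(118,50),(485,115),(425,418),(45,350)],5,(190,125))
L=np.array([(61,72,82),(61,-72,82),(-61,-72,82),(-61,72,82.)])
g0=unproj(C.mean(0),82)
s=least_squares(lambda p:(proj(place(p,L))-C).ravel(),[g0[0],g0[1],-.2])
print("cleaner",s.x.round(3),s.fun.round(2))
B=f([(303,62),(228,405),(205,515),(267,228)],5,(190,125))
W=[unproj(b,z) for b,z in zip(B,(77,77,82,82))]
for w in W: print("bar pt",w.round(1))
n,h=W[0],W[2]; print("bar len",np.linalg.norm(n[:2]-h[:2]),"yaw",np.arctan2(*(n-h)[1::-1]))
Q=f([(152,137),(172,443),(228,135),(245,440),(517,105),(540,413),(597,98),(612,408)],10,(285,245))
th=np.linspace(0,2*np.pi,361)
def model(p,n="top"):
    out=[]
    for x in(-41,-27,27,41):
        uv=proj(place(p,np.c_[0*th+x,30*np.cos(th),52+30*np.sin(th)]),n)
        out+=[uv[uv[:,1].argmin()],uv[uv[:,1].argmax()]]
    return np.array(out)
g=unproj(Q.mean(0),60)
for a in(-1.5,):
    s=least_squares(lambda p:(model(p)-Q).ravel(),[g[0],g[1],a],diff_step=1e-4)
    print("rack",s.x.round(3),s.fun.round(2))
    for nm,x in(("left",-54),("right",54)): print(nm,proj(place(s.x,np.array([[x,32,10.],[x,-32,10]]))).round(1))
    print("scene",model(s.x,"scene").round(1).tolist())
for nm,uv,z in(("funnel",(430,277),30),("tape",(317,186),19),("cal1",(195,262),5),("cal2",(272,340),5)): print(nm,unproj(uv,z).round(0))
E
```

```text
cleaner [ 6.59554e+02 -1.74610e+02 -2.09000e-01] [-0.64 -1.03  0.89 -0.72  0.14  0.95 -0.38  0.7 ]
bar pt [ 727.6 -187.    77. ]
bar pt [ 594.8 -158.9   77. ]
bar pt [ 552.5 -151.5   82. ]
bar pt [ 660.9 -174.1   82. ]
bar len 178.70630450625376 yaw -0.20025777871370942
rack [ 470.188 -317.986   -1.52 ] [-0.05 -0.87  0.33  0.71 -0.16 -1.24  0.55  0.43 -0.22 -0.44 -0.    0.89
 -0.75 -0.31  0.29  0.81]
left [[294.  259.8]
 [296.2 292.4]]
right [[348.8 255.6]
 [351.6 288.2]]
scene [[302.5, 232.1], [295.6, 262.5], [308.9, 233.7], [302.0, 264.3], [334.6, 240.4], [327.1, 271.7], [341.4, 242.2], [333.9, 273.7]]
funnel [ 457. -523.   30.]
tape [ 645. -311.   19.]
cal1 [501. -67.   5.]
cal2 [ 346. -217.    5.]
```

```bash
python3 - <<'E'
import cv2
t=cv2.imread("pics/scene0.png")
cv2.imwrite("pics/c3.png",cv2.resize(t[220:300,270:370],None,fx=7,fy=7,interpolation=cv2.INTER_CUBIC))
E
```

```text
(no output)
```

View pics/c3.png

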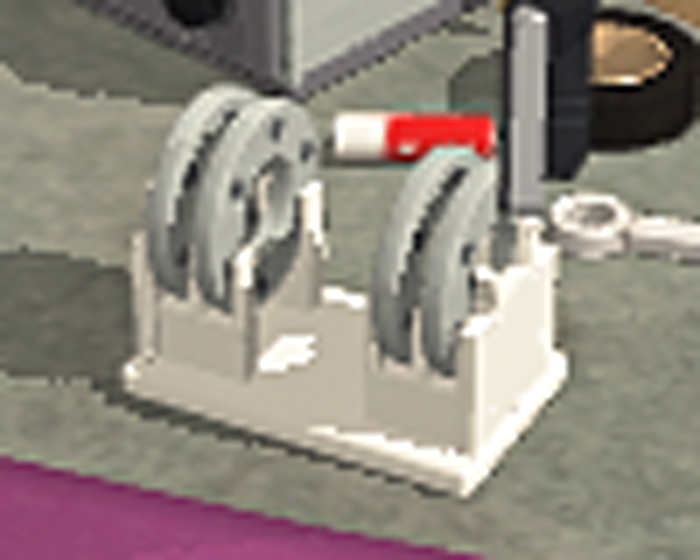

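The rack fit agrees with the scene view: plate tops are predicted at (302.5,232) and (309,234) and seen at about (302.6,232.6) and (310,234). I draw back first, then swing.

```bash
cat >> h.py <<'E'
CL=np.array([659.8,-174.6,-0.206]); RK=np.array([470.2,-318.0,-1.52])
def rel(xyz,yaw):  # tool x axis at yaw, tool down -> rotvec, shift in present tool axes
    s=bot.sense(); R0=R.from_quat(s["tcp_rot"])
    R1=R.from_matrix(np.c_[[np.cos(yaw),np.sin(yaw),0],[np.sin(yaw),-np.cos(yaw),0],[0,0,-1]])
    print("rot",(R0.inv()*R1).as_rotvec().round(4),"shift",R0.inv().apply(np.array(xyz)-s["tool_pos"]).round(1),
      "q",s["joint_pos"].round(2),"pos",s["tool_pos"].round(1),"F",s["wrist_force"].round(1),"t",s["time"])
def on(p,x,z,y=0): return place(p,np.array([[x,y,z]],float))[0]
E
```

Request:
drive_effector:
  steps:
    - {"ty":-40,"tz":-10,"aperture":50}
    - {"ty":-80,"tz":-20,"aperture":50}
    - {"ty":-120,"tz":-30,"aperture":50}
    - {"ty":-150,"tz":-40,"aperture":40}
    - {"tx":40,"ty":-162,"tz":-50,"aperture":40}
    - {"tx":80,"ty":-174,"tz":-50,"aperture":40}
    - {"tx":120,"ty":-186,"tz":-50,"aperture":40}
    - {"tx":160,"ty":-198,"tz":-50,"aperture":40}
    - {"tx":200,"ty":-210,"tz":-50,"aperture":40}
    - {"tx":233,"ty":-221,"tz":-50,"aperture":40}

```text
time: 1.35
tool_pos: [331.1, -150.3, 300.0]
tcp_rot: [0.975, 0.221, -0.0, -0.0]
wrist_force: [-0.5, -1.2, -0.4]
opening: 40.1
grasp_force: 0.0
```

```bash
python3 -c "
from h import *
rel(on(CL,-90,140),CL[2])"
```

```text
rot [-2.000e-04  4.000e-04  6.517e-01] shift [214.6 109.1 159.9] q [-0.43 -0.05 -0.19  1.43 -0.    2.27] pos [ 331.1 -150.3  300. ] F [-0.5 -1.2 -0.4] t 1.35
```

Request:
drive_effector:
  steps:
    - {"rz":-0.18,"tx":20,"ty":10,"tz":10,"aperture":40}
    - {"rz":-0.36,"tx":40,"ty":20,"tz":20,"aperture":40}
    - {"rz":-0.54,"tx":60,"ty":30,"tz":30,"aperture":40}
    - {"rz":-0.72,"tx":80,"ty":40,"tz":40,"aperture":40}
    - {"rz":-0.9,"tx":100,"ty":50,"tz":50,"aperture":40}
    - {"rz":-1.08,"tx":120,"ty":60,"tz":60,"aperture":40}
    - {"rz":-1.26,"tx":140,"ty":70,"tz":70,"aperture":40}
    - {"rz":-1.44,"tx":160,"ty":80,"tz":80,"aperture":40}
    - {"rz":-1.62,"tx":180,"ty":90,"tz":90,"aperture":40}
    - {"rz":-1.8,"tx":200,"ty":100,"tz":100,"aperture":40}

```text
time: 2.6
tool_pos: [554.3, -155.7, 199.3]
tcp_rot: [0.431, 0.902, -0.0, -0.001]
wrist_force: [0.4, 0.5, -0.8]
opening: 39.7
grasp_force: 0.0
```

```bash
python3 -c "
from h import *
rel(on(CL,-90,120),CL[2]+np.pi)"
```

```text
rot [-5.000e-04 -1.400e-03 -6.848e-01] shift [-11.4  13.3  79.3] q [-0.27  0.42  0.12  1.28 -0.    0.62] pos [ 554.3 -155.7  199.3] F [ 0.4  0.5 -0.8] t 2.6
```

Request:
drive_effector:
  steps:
    - {"rz":-0.17,"tx":-3,"ty":3,"tz":15,"aperture":40}
    - {"rz":-0.34,"tx":-6,"ty":6,"tz":30,"aperture":40}
    - {"rz":-0.51,"tx":-9,"ty":9,"tz":45,"aperture":40}
    - {"rz":-0.685,"tx":-11.4,"ty":13.3,"tz":60,"aperture":40}
    - {"rz":-0.685,"tx":-11.4,"ty":13.3,"tz":80,"aperture":40}
    - {"rz":-0.685,"tx":-11.4,"ty":13.3,"tz":80,"aperture":40}

```text
time: 3.35
tool_pos: [569.7, -155.9, 118.0]
tcp_rot: [0.106, 0.994, 0.0, -0.003]
wrist_force: [0.1, 0.5, 0.4]
opening: 40.1
grasp_force: 0.0
```

```bash
python3 - <<'E'
from h import *
rel(on(CL,-90,77),CL[2]+np.pi)
cv2.imwrite("pics/s1.png",cv2.resize(camrig.camera("scene")[150:270,200:360,::-1],None,fx=5,fy=5,interpolation=cv2.INTER_CUBIC))
E
```

```text
rot [ 0.0003 -0.0054 -0.0058] shift [-2.3  0.1 41. ] q [-0.27  0.51  0.04  1.11  0.   -0.06] pos [ 569.7 -155.9  118. ] F [0.1 0.5 0.4] t 3.35
```

View pics/s1.png

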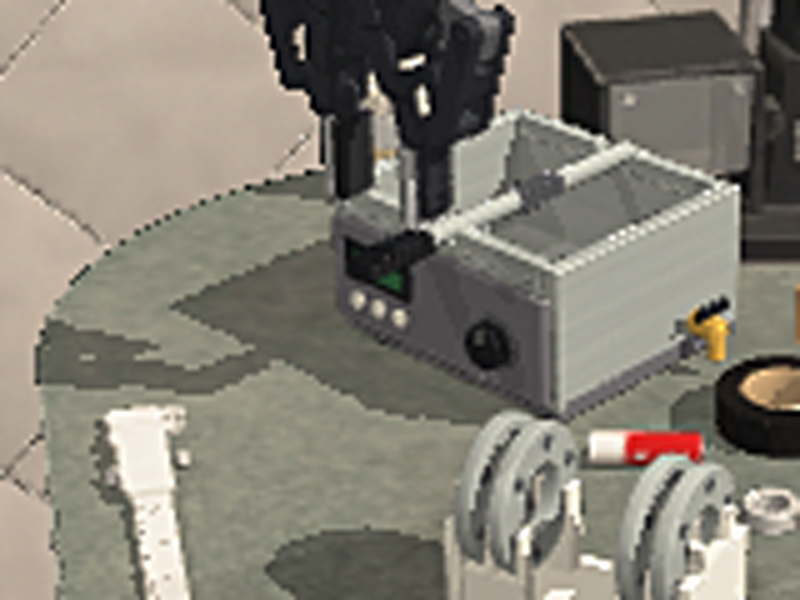

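The fingers (crop x 330–450, y 115–220) straddle the handle at (395,250) as planned, and the bar lies in both notches. I go down and grip.

Request:
drive_effector:
  steps:
    - {"tx":-2.3,"tz":20,"aperture":40}
    - {"tx":-2.3,"tz":38,"aperture":40}
    - {"tx":-2.3,"tz":41,"aperture":40}
    - {"tx":-2.3,"tz":41,"aperture":0}
    - {"tx":-2.3,"tz":41,"aperture":0}
    - {"tx":-2.3,"tz":41,"aperture":0}
    - {"tx":-2.3,"tz":41,"aperture":0}
    - {"tx":-2.3,"tz":41,"aperture":0}

```text
time: 4.4
tool_pos: [574.5, -157.1, 80.3]
tcp_rot: [0.106, 0.994, -0.0, 0.001]
wrist_force: [-0.7, 1.3, 5.4]
opening: 12.7
grasp_force: 60.2
```

```bash
python3 -c "
from h import *
rel(on(CL,-90,130),CL[2]+np.pi)"
```

```text
rot [-0.0001  0.0021 -0.0058] shift [  2.8   0.3 -49.8] q [-0.27  0.55  0.    1.02  0.   -0.06] pos [ 574.5 -157.1   80.3] F [-0.7  1.3  5.4] t 4.4
```

Request:
drive_effector:
  steps:
    - {"tz":-10,"aperture":0}
    - {"tz":-25,"aperture":0}
    - {"tz":-50,"aperture":0}
    - {"tz":-75,"aperture":0}
    - {"tz":-75,"aperture":0}
    - {"tz":-75,"aperture":0}

```text
time: 5.15
tool_pos: [573.2, -156.8, 153.7]
tcp_rot: [0.106, 0.994, 0.0, -0.001]
wrist_force: [-0.6, -0.7, -1.5]
opening: 12.6
grasp_force: 59.5
```

```bash
python3 - <<'E'
from h import *
rel(on(RK,-222.5,155),RK[2]+np.pi)
cv2.imwrite("pics/t2.png",camrig.camera("top")[...,::-1])
E
```

```text
rot [-7.0000e-04 -1.0000e-03  1.3082e+00] shift [124.6  35.6  -1.2] q [-0.27  0.48  0.1   1.19 -0.   -0.06] pos [ 573.2 -156.8  153.7] F [-0.6 -0.7 -1.5] t 5.15
```

Request:
drive_effector:
  steps:
    - {"rz":0.05,"tx":25,"aperture":0}
    - {"rz":0.2,"tx":60,"aperture":0}
    - {"rz":0.35,"tx":100,"ty":5,"aperture":0}
    - {"rz":0.5,"tx":115,"ty":15,"aperture":0}
    - {"rz":0.66,"tx":120,"ty":22,"aperture":0}
    - {"rz":0.82,"tx":124,"ty":30,"aperture":0}
    - {"rz":0.98,"tx":124.6,"ty":35.6,"tz":-1,"aperture":0}
    - {"rz":1.14,"tx":124.6,"ty":35.6,"tz":-1,"aperture":0}
    - {"rz":1.308,"tx":124.6,"ty":35.6,"tz":-1,"aperture":0}
    - {"rz":1.308,"tx":124.6,"ty":35.6,"tz":-1,"aperture":0}

```text
time: 6.45
tool_pos: [458.6, -95.7, 154.2]
tcp_rot: [0.688, 0.726, -0.001, -0.001]
wrist_force: [-0.2, 0.2, -1.9]
opening: 12.6
grasp_force: 59.5
```

Request:
drive_effector:
  steps:
    - {"aperture":0}
    - {"aperture":0}

```text
time: 6.7
tool_pos: [459.2, -95.9, 155.0]
tcp_rot: [0.688, 0.725, -0.0, -0.0]
wrist_force: [0.1, 0.7, -0.6]
opening: 12.3
grasp_force: 59.5
```

```bash
python3 - <<'E'
from h import *
rel(on(RK,-222.5,155),RK[2]+np.pi)
a=camrig.camera("top")[150:330,130:370,::-1];b=camrig.camera("scene")[130:290,170:370,::-1]
cv2.imwrite("pics/t3.png",cv2.resize(a,None,fx=3.33,fy=3.33,interpolation=cv2.INTER_CUBIC))
cv2.imwrite("pics/s3.png",cv2.resize(b,None,fx=3.75,fy=3.75,interpolation=cv2.INTER_CUBIC))
E
```

```text
rot [-0.0005 -0.0002  0.0014] shift [ 0.1 -0.3  0. ] q [-0.21  0.25 -0.25  1.08  0.    1.31] pos [459.2 -95.9 155. ] F [ 0.1  0.7 -0.6] t 6.7
```

View pics/s3.png

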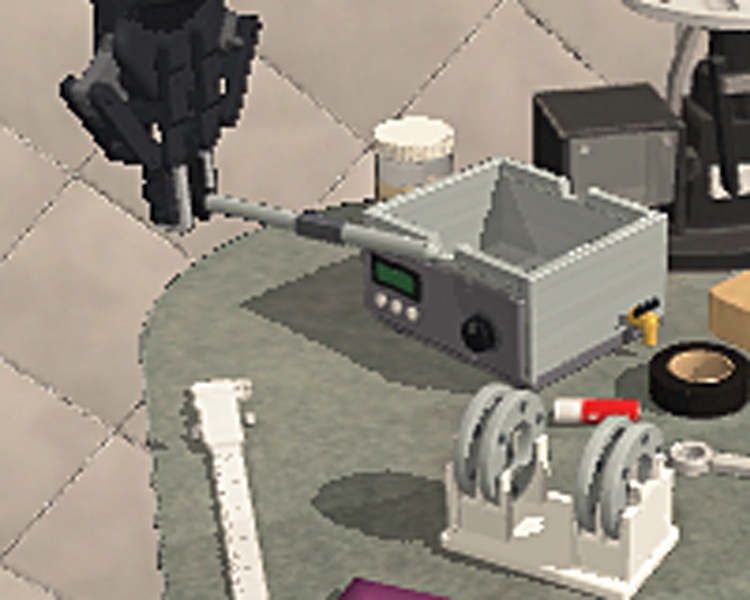

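```bash
python3 - <<'E'
from h import *
for dz in(0,-3.3,-6): print(dz,proj([on(RK,-135+68,155+dz),on(RK,-135,155+dz),on(RK,-135-70,155+dz)],"scene").round(1).tolist())
E
```

```text
0 [[285.4, 195.9], [254.5, 188.8], [224.7, 182.0]]
-3.3 [[285.5, 197.5], [254.7, 190.4], [224.9, 183.6]]
-6 [[285.5, 198.8], [254.8, 191.7], [225.0, 184.8]]
```

View pics/t3.png

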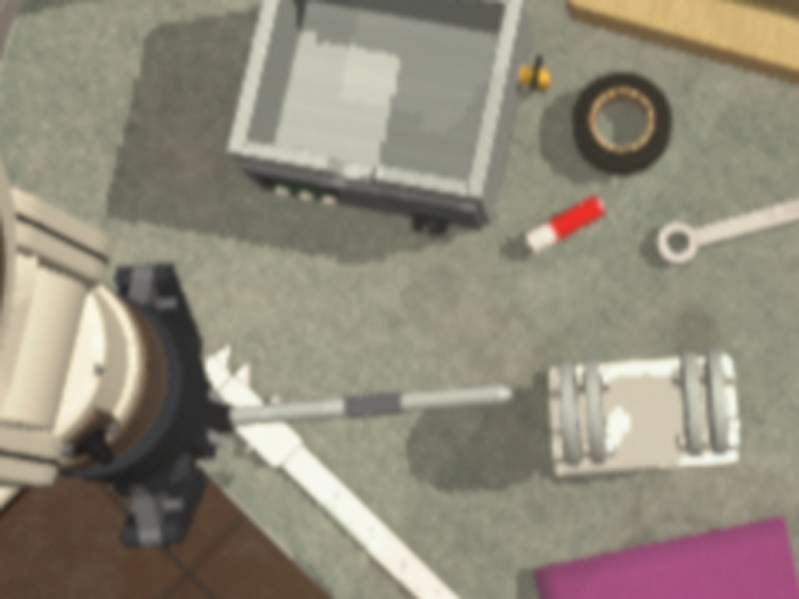

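```bash
python3 - <<'E'
from h import *
print(proj([on(RK,-135+d,151.7) for d in(68,0,-70)]).round(1).tolist())
for uv in((283.1,267.7),(241.7,271.3),(200.2,274)):
    w=unproj(uv,152); print(w.round(1), (R.from_euler('z',-RK[2]).apply(w-[RK[0],RK[1],0])).round(1))
for uv in((290.2,196.3),(255.5,190.2)):
  print([ (R.from_euler('z',-RK[2]).apply(unproj(uv,z,"scene")-[RK[0],RK[1],0])).round(1) for z in(146,150,154)])
E
```

```text
[[282.9, 268.8], [241.8, 271.9], [199.3, 275.2]]
[ 468.5 -251.5  152. ] [-66.5   1.7 152. ]
[ 464.3 -183.1  152. ] [-135.    1.  152.]
[ 461.7 -114.8  152. ] [-203.4    1.8  152. ]
[array([-68.3,  18.7, 146. ]), array([-63.9,  11.5, 150. ]), array([-59.4,   4.2, 154. ])]
[array([-141.7,   11.7,  146. ]), array([-136.4,    4.6,  150. ]), array([-131.1,   -2.5,  154. ])]
```

Request:
drive_effector:
  steps:
    - {"ty":-0.5,"tz":25,"aperture":0}
    - {"ty":-1,"tz":50,"aperture":0}
    - {"ty":-1,"tz":75,"aperture":0}
    - {"ty":-1,"tz":94,"aperture":0}
    - {"ty":-1,"tz":94,"aperture":0}
    - {"ty":-1,"tz":94,"aperture":0}
    - {"ty":-1,"tz":94,"aperture":0}

```text
time: 7.68
tool_pos: [459.3, -96.1, 62.4]
tcp_rot: [0.689, 0.725, 0.001, 0.001]
wrist_force: [0.8, -0.2, -0.4]
opening: 12.8
grasp_force: 59.4
```

```bash
python3 - <<'E'
from h import *
rel(on(RK,-222.5,61),RK[2]+np.pi)
for n in("top","scene"):
    im=camrig.camera(n); cv2.imwrite(f"pics/{n}4.png",im[...,::-1])
    g=cv2.cvtColor(im,cv2.COLOR_RGB2GRAY)
    a,b=proj([on(RK,-135+68,57.5),on(RK,-205,57.5)],n)
    print(n,a,b)
    for t in(0.03,.1,.2,.3,.7,.8,.9):
        p=a+(b-a)*t; u=int(round(p[0])); v0=int(round(p[1]))
        print(u,round(p[1],1),v0-7,g[v0-7:v0+8,u].tolist())
E
```

```text
rot [0.0022 0.0006 0.0004] shift [ 0.4 -0.4  1.4] q [-0.21  0.35 -0.38  0.84  0.    1.31] pos [459.3 -96.1  62.4] F [ 0.8 -0.2 -0.4] t 7.675
top [286.7864575  274.22352575] [212.17418421 279.96875354]
285 274.4 267 [104, 98, 99, 111, 146, 180, 191, 172, 139, 111, 104, 105, 106, 106, 106]
279 274.8 268 [99, 101, 113, 146, 180, 192, 183, 158, 129, 107, 107, 108, 108, 108, 106]
272 275.4 268 [116, 108, 107, 117, 150, 181, 189, 178, 150, 126, 113, 107, 104, 103, 103]
264 275.9 269 [128, 117, 120, 137, 166, 187, 186, 167, 137, 113, 102, 100, 99, 103, 104]
235 278.2 271 [149, 150, 152, 152, 161, 183, 193, 179, 154, 135, 132, 126, 115, 114, 112]
227 278.8 272 [151, 154, 156, 155, 169, 187, 188, 171, 149, 142, 138, 124, 116, 113, 113]
220 279.4 272 [147, 148, 148, 152, 162, 182, 193, 185, 163, 149, 149, 153, 167, 191, 206]
scene [287.54736485 241.65577962] [229.89560831 225.84091534]
286 241.2 234 [134, 130, 133, 109, 190, 214, 198, 120, 102, 113, 132, 126, 132, 127, 124]
282 240.1 233 [83, 141, 132, 133, 189, 168, 149, 120, 99, 103, 123, 121, 125, 130, 125]
276 238.5 231 [98, 152, 132, 126, 169, 179, 156, 133, 106, 99, 125, 121, 133, 135, 135]
270 236.9 230 [152, 146, 136, 141, 189, 163, 145, 113, 101, 129, 130, 135, 129, 138, 129]
247 230.6 224 [141, 145, 148, 162, 182, 160, 136, 105, 93, 150, 145, 140, 144, 150, 146]
241 229.0 222 [143, 149, 142, 142, 186, 168, 148, 114, 95, 150, 150, 137, 144, 144, 153]
236 227.4 220 [145, 141, 140, 145, 152, 186, 160, 137, 106, 90, 154, 188, 232, 170, 212]
```

Do it in two calls: first 75 then check force.

Request:
drive_effector:
  steps:
    - {"ty":-1.3,"tz":1.3,"aperture":0}
    - {"tx":-10,"ty":-1.3,"tz":1.3,"aperture":0}
    - {"tx":-20,"ty":-1.3,"tz":1.3,"aperture":0}
    - {"tx":-30,"ty":-1.3,"tz":1.3,"aperture":0}
    - {"tx":-40,"ty":-1.3,"tz":1.3,"aperture":0}
    - {"tx":-50,"ty":-1.3,"tz":1.3,"aperture":0}
    - {"tx":-60,"ty":-1.3,"tz":1.3,"aperture":0}
    - {"tx":-60,"ty":-1.3,"tz":1.3,"aperture":0}
    - {"tx":-60,"ty":-1.3,"tz":1.3,"aperture":0}

```text
time: 8.9
tool_pos: [460.0, -155.8, 59.9]
tcp_rot: [0.689, 0.725, 0.0, -0.0]
wrist_force: [-0.0, 0.2, -0.0]
opening: 12.3
grasp_force: 59.4
```

```bash
python3 - <<'E'
from h import *
rel(on(RK,-87.5,61),RK[2]+np.pi)
E
```

```text
rot [-0.0003 -0.0003  0.0002] shift [-75.    2.   -1.1] q [-0.33  0.39 -0.33  0.85  0.    1.19] pos [ 460.  -155.8   59.9] F [-0.   0.2 -0. ] t 8.9
```

Request:
drive_effector:
  steps:
    - {"tz":-1,"aperture":0}
    - {"tx":-12,"tz":-1,"aperture":0}
    - {"tx":-24,"tz":-1,"aperture":0}
    - {"tx":-36,"tz":-1,"aperture":0}
    - {"tx":-48,"tz":-1,"aperture":0}
    - {"tx":-60,"tz":-1,"aperture":0}
    - {"tx":-68,"tz":-1,"aperture":0}
    - {"tx":-75,"tz":-1,"aperture":0}
    - {"tx":-75,"tz":-1,"aperture":0}
    - {"tx":-75,"tz":-1,"aperture":0}

```text
time: 10.15
tool_pos: [463.9, -230.6, 61.0]
tcp_rot: [0.689, 0.725, 0.0, -0.0]
wrist_force: [0.9, 0.2, -0.7]
opening: 13.0
grasp_force: 59.4
```

```bash
python3 - <<'E'
from h import *
rel(on(RK,-87.5,61),RK[2]+np.pi)
a=camrig.camera("top")[230:310,280:380,::-1];b=camrig.camera("scene")[220:300,270:370,::-1]
cv2.imwrite("pics/m5.png",cv2.resize(np.vstack([a,b])[:, :],None,fx=3.75,fy=3.75,interpolation=cv2.INTER_CUBIC))
cv2.imwrite("pics/m5.png",cv2.resize(np.hstack([a,b]),None,fx=4,fy=4,interpolation=cv2.INTER_CUBIC))
E
```

```text
rot [-0.0002 -0.0003  0.0005] shift [-0.1  1.9 -0. ] q [-0.46  0.44 -0.24  0.89  0.    1.06] pos [ 463.9 -230.6   61. ] F [ 0.9  0.2 -0.7] t 10.15
```

View pics/m5.png

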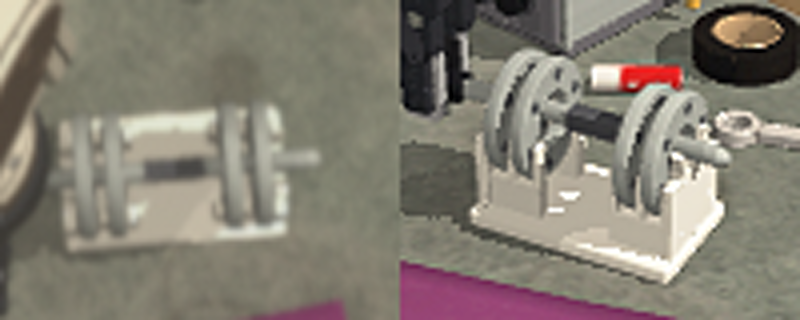

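The bar now runs through all four plates, with the dark middle centred between plates 2 and 3 (top view, x≈175,y≈168 in the crop) and the nose out at (319,157). I lower it, release and rise.

Request:
drive_effector:
  steps:
    - {"tz":1.5,"aperture":0}
    - {"tz":3,"aperture":0}
    - {"tz":3.5,"aperture":0}
    - {"tz":3.5,"aperture":0}
    - {"tz":3.5,"aperture":0}

```text
time: 10.88
tool_pos: [464.1, -230.7, 58.0]
tcp_rot: [0.689, 0.725, 0.0, 0.0]
wrist_force: [-1.7, 2.8, 5.1]
opening: 12.5
grasp_force: 60.3
```

Request:
drive_effector:
  steps:
    - {"aperture":20}
    - {"aperture":30}
    - {"aperture":40}
    - {"aperture":40}
    - {"tz":-20,"aperture":40}
    - {"tz":-45,"aperture":40}
    - {"tz":-70,"aperture":40}
    - {"tz":-95,"aperture":40}
    - {"tz":-95,"aperture":40}
    - {"tz":-95,"aperture":40}

```text
time: 12.12
tool_pos: [463.5, -230.7, 151.8]
tcp_rot: [0.689, 0.725, -0.0, -0.0]
wrist_force: [0.3, -0.0, -0.5]
opening: 39.5
grasp_force: 0.0
```

```bash
python3 - <<'E'
from h import *
rel(on(RK,0,110),RK[2]+np.pi)
for n in("top","scene"):
    im=camrig.camera(n); cv2.imwrite(f"pics/{n}6.png",im[...,::-1])
g=cv2.cvtColor(cv2.imread("pics/top6.png"),cv2.COLOR_BGR2GRAY)
print(proj([on(RK,d,55) for d in(68,14,-14,0)]).round(1))
v=int(round(proj(on(RK,0,57))[0][1]))
for r in range(v-5,v+6): print(r,g[r,308:340].tolist())
E
```

```text
rot [-0.0009 -0.0005  0.0002] shift [-87.6   2.2  41.7] q [-0.46  0.34 -0.12  1.11  0.    1.06] pos [ 463.5 -230.7  151.8] F [ 0.3 -0.  -0.5] t 12.125
[[359.3 268.8]
 [330.4 271. ]
 [315.3 272.2]
 [322.9 271.6]]
266 [166, 159, 132, 122, 137, 161, 169, 169, 169, 170, 169, 169, 169, 169, 169, 169, 169, 168, 168, 168, 168, 168, 167, 162, 151, 139, 114, 109, 149, 164, 168, 169]
267 [168, 161, 137, 135, 146, 163, 169, 169, 168, 170, 170, 169, 169, 169, 169, 168, 168, 167, 165, 164, 162, 165, 163, 164, 161, 152, 126, 110, 142, 162, 169, 168]
268 [168, 163, 146, 156, 164, 167, 168, 166, 165, 165, 164, 164, 164, 163, 162, 162, 159, 153, 149, 143, 142, 144, 147, 149, 150, 145, 125, 110, 137, 162, 169, 165]
269 [168, 164, 151, 160, 166, 167, 163, 156, 149, 146, 145, 145, 142, 142, 137, 133, 130, 120, 113, 105, 104, 
[... 445 characters left out ...]
9, 70, 70, 70, 71, 76, 93, 106, 109, 108, 110, 131, 161, 170, 165]
273 [163, 163, 160, 157, 155, 154, 152, 141, 107, 90, 87, 87, 85, 86, 83, 75, 74, 73, 76, 76, 78, 80, 83, 98, 110, 113, 113, 106, 127, 158, 167, 165]
274 [160, 160, 155, 144, 139, 140, 138, 124, 103, 95, 94, 94, 94, 94, 95, 91, 91, 97, 99, 98, 104, 110, 117, 129, 138, 140, 134, 112, 123, 155, 164, 165]
275 [157, 157, 150, 133, 133, 142, 146, 131, 120, 119, 121, 128, 131, 129, 131, 130, 132, 135, 137, 138, 139, 146, 151, 158, 162, 161, 153, 120, 118, 149, 161, 163]
276 [155, 156, 148, 132, 144, 156, 163, 155, 149, 149, 151, 159, 161, 162, 161, 161, 161, 162, 162, 163, 163, 164, 165, 167, 168, 167, 157, 124, 116, 144, 156, 160]
```

```bash
python3 - <<'E'
from h import *
w=unproj((323,272.0),59); print(R.from_euler('z',-RK[2]).apply(w-[RK[0],RK[1],0]).round(1))
E
```

```text
[ 0.1 -1.2 59. ]
```

Request:
drive_effector:
  steps:
    - {"tx":-25,"ty":1.2,"aperture":40}
    - {"tx":-50,"ty":1.2,"aperture":40}
    - {"tx":-75,"ty":1.2,"aperture":40}
    - {"tx":-87.6,"ty":1.2,"aperture":40}
    - {"tx":-87.6,"ty":1.2,"tz":20,"aperture":40}
    - {"tx":-87.6,"ty":1.2,"tz":40,"aperture":40}
    - {"tx":-87.6,"ty":1.2,"tz":40,"aperture":40}
    - {"tx":-87.6,"ty":1.2,"tz":40,"aperture":40}

```text
time: 13.22
tool_pos: [469.8, -318.1, 112.8]
tcp_rot: [0.689, 0.725, 0.0, -0.0]
wrist_force: [0.0, 0.3, 1.3]
opening: 39.7
grasp_force: 0.0
```

```bash
python3 - <<'E'
from h import *
rel(on(RK,0,56),RK[2]+np.pi)
E
```

```text
rot [ 0.     -0.0001  0.0005] shift [ 0.1  0.4 56.8] q [-0.6   0.47 -0.04  1.06  0.    0.92] pos [ 469.8 -318.1  112.8] F [0.  0.3 1.3] t 13.225
```

Request:
drive_effector:
  steps:
    - {"ty":-1.5,"tz":15,"aperture":40}
    - {"ty":-1.5,"tz":30,"aperture":40}
    - {"ty":-1.5,"tz":45,"aperture":40}
    - {"ty":-1.5,"tz":57,"aperture":40}
    - {"ty":-1.5,"tz":57,"aperture":40}
    - {"ty":-1.5,"tz":57,"aperture":0}
    - {"ty":-1.5,"tz":57,"aperture":0}
    - {"ty":-1.5,"tz":57,"aperture":0}
    - {"ty":-1.5,"tz":57,"aperture":0}
    - {"ty":-1.5,"tz":57,"aperture":0}

```text
time: 14.48
tool_pos: [468.7, -318.7, 56.2]
tcp_rot: [0.689, 0.725, 0.0, 0.001]
wrist_force: [0.2, -0.8, 3.2]
opening: 9.0
grasp_force: 58.8
```

```bash
python3 - <<'E'
from h import *
rel(on(RK,0,56),RK[2]+np.pi)
E
```

```text
rot [0.0013 0.001  0.0002] shift [0.6 1.6 0.2] q [-0.6   0.52 -0.11  0.93  0.    0.92] pos [ 468.7 -318.7   56.2] F [ 0.2 -0.8  3.2] t 14.475
```

Request:
drive_effector:
  steps:
    - {"tz":-2,"aperture":0}
    - {"tz":-5,"aperture":0}
    - {"tz":-8,"aperture":0}
    - {"tz":-12,"aperture":0}
    - {"tz":-18,"aperture":0}
    - {"tz":-26,"aperture":0}
    - {"tz":-36,"aperture":0}
    - {"tz":-48,"aperture":0}
    - {"tz":-60,"aperture":0}
    - {"tz":-72,"aperture":0}

```text
time: 15.72
tool_pos: [468.2, -318.4, 128.6]
tcp_rot: [0.689, 0.725, 0.0, 0.0]
wrist_force: [-0.4, -0.7, -6.3]
opening: 8.9
grasp_force: 58.5
```

Request:
drive_effector:
  steps:
    - {"tz":-12,"aperture":0}
    - {"tz":-24,"aperture":0}
    - {"tz":-34,"aperture":0}
    - {"tz":-42,"aperture":0}
    - {"tz":-44,"aperture":0}
    - {"tz":-44,"aperture":0}
    - {"tz":-44,"aperture":0}

```text
time: 16.6
tool_pos: [467.8, -318.1, 171.0]
tcp_rot: [0.689, 0.725, -0.0, -0.001]
wrist_force: [-0.4, 0.2, -6.3]
opening: 8.6
grasp_force: 58.6
```

```bash
python3 - <<'E'
from h import *
rel(on(CL,0,172),CL[2]+np.pi)
a=camrig.camera("top")[230:310,280:380,::-1];b=camrig.camera("scene")[180:260,270:370,::-1]
cv2.imwrite("pics/m7.png",cv2.resize(np.hstack([a,b]),None,fx=4,fy=4,interpolation=cv2.INTER_CUBIC))
E
```

```text
rot [-3.0000e-04 -1.2000e-03 -1.3138e+00] shift [133.6 199.1  -1.1] q [-0.6   0.41  0.04  1.2   0.    0.92] pos [ 467.8 -318.1  171. ] F [-0.4  0.2 -6.3] t 16.6
```

View pics/m7.png

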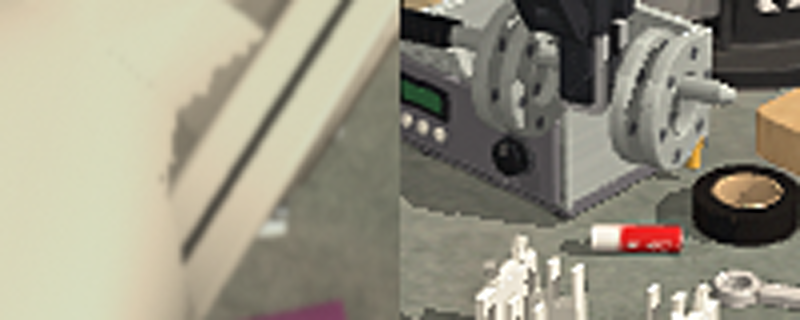

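The scene view shows all four plates hanging, two on each side of the fingers (left pair x≈480–560, right pair x≈615–710 in the crop), the bar about level and the rack empty. I carry it smoothly to the cleaner.

Request:
drive_effector:
  steps:
    - {"rz":-0.026,"tx":2.7,"ty":4,"aperture":0}
    - {"rz":-0.08,"tx":8,"ty":12,"aperture":0}
    - {"rz":-0.158,"tx":16,"ty":24,"aperture":0}
    - {"rz":-0.25,"tx":25.4,"ty":37.8,"aperture":0}
    - {"rz":-0.342,"tx":34.7,"ty":51.8,"aperture":0}
    - {"rz":-0.434,"tx":44,"ty":65.7,"aperture":0}
    - {"rz":-0.512,"tx":52,"ty":77.6,"aperture":0}
    - {"rz":-0.578,"tx":58.8,"ty":87.6,"aperture":0}
    - {"rz":-0.631,"tx":64,"ty":95.6,"aperture":0}
    - {"rz":-0.657,"tx":66.8,"ty":99.6,"aperture":0}

```text
time: 17.95
tool_pos: [564.7, -245.9, 171.2]
tcp_rot: [0.417, 0.909, 0.0, -0.0]
wrist_force: [0.3, -0.8, -6.0]
opening: 8.8
grasp_force: 58.6
```

```bash
python3 -c "
from h import *
rel(on(CL,0,172),CL[2]+np.pi)"
```

```text
rot [ 1.000e-04 -3.000e-04 -6.546e-01] shift [ -7.9 118.6  -0.8] q [-0.41  0.51  0.2   1.26  0.    0.45] pos [ 564.7 -245.9  171.2] F [ 0.3 -0.8 -6. ] t 17.95
```

Request:
drive_effector:
  steps:
    - {"rz":-0.026,"tx":-0.3,"ty":5,"aperture":0}
    - {"rz":-0.08,"tx":-1,"ty":14,"aperture":0}
    - {"rz":-0.16,"tx":-2,"ty":29,"aperture":0}
    - {"rz":-0.25,"tx":-3,"ty":45,"aperture":0}
    - {"rz":-0.342,"tx":-4,"ty":62,"aperture":0}
    - {"rz":-0.434,"tx":-5,"ty":79,"aperture":0}
    - {"rz":-0.512,"tx":-6,"ty":93,"aperture":0}
    - {"rz":-0.578,"tx":-7,"ty":105,"aperture":0}
    - {"rz":-0.631,"tx":-7.6,"ty":114,"aperture":0}
    - {"rz":-0.655,"tx":-7.9,"ty":118.6,"aperture":0}

```text
time: 19.2
tool_pos: [659.6, -175.2, 171.2]
tcp_rot: [0.103, 0.995, 0.0, -0.0]
wrist_force: [0.7, -0.5, -6.0]
opening: 8.6
grasp_force: 58.6
```

Request:
drive_effector:
  steps:
    - {"aperture":0}
    - {"aperture":0}
    - {"aperture":0}
    - {"aperture":0}

```text
time: 19.7
tool_pos: [659.2, -175.7, 171.6]
tcp_rot: [0.104, 0.995, -0.0, 0.0]
wrist_force: [-0.1, -0.1, -5.4]
opening: 8.7
grasp_force: 58.6
```

```bash
python3 - <<'E'
from h import *
rel(on(CL,0,150),CL[2]+np.pi)
im=camrig.camera("scene"); cv2.imwrite("pics/scene8.png",im[...,::-1]); cv2.imwrite("pics/top8.png",camrig.camera("top")[...,::-1])
# bar ends in the scene: predicted nose, shoulder, handle end
for d in(68,-70,-90,-110): print(d,proj(on(CL,d,171),"scene").round(1),proj(on(CL,d,171)).round(1))
g=cv2.cvtColor(im,cv2.COLOR_RGB2GRAY)
for d in(66,60,52,-80,-100,-106):
    u,v=proj(on(CL,d,171),"scene")[0]; u=int(round(u)); v0=int(round(v)); print(d,u,round(v,1),v0-8,g[v0-8:v0+9,u].tolist())
E
```

```text
rot [-0.      0.     -0.0023] shift [-0.3  1.2 21.6] q [-0.26  0.65  0.43  1.35 -0.   -0.05] pos [ 659.2 -175.7  171.6] F [-0.1 -0.1 -5.4] t 19.7
68 [[326.4 141.7]] [[243.  116.4]]
-70 [[282.7 157.7]] [[226. 194.]]
-90 [[275.7 160.2]] [[223.4 205.6]]
-110 [[268.5 162.9]] [[220.8 217.3]]
66 326 141.9 134 [176, 170, 168, 169, 170, 169, 165, 223, 235, 239, 186, 177, 102, 104, 98, 94, 90]
60 324 142.5 135 [56, 192, 176, 94, 219, 230, 176, 100, 75, 72, 151, 150, 218, 209, 203, 199, 195]
52 322 143.4 135 [27, 17, 63, 102, 129, 96, 87, 137, 231, 239, 236, 185, 174, 116, 106, 108, 106]
-80 279 158.9 151 [167, 166, 166, 169, 177, 0, 24, 32, 37, 24, 24, 22, 155, 254, 244, 240, 243]
-100 272 161.5 154 [163, 163, 165, 175, 180, 14, 30, 38, 33, 31, 19, 22, 227, 245, 160, 150, 156]
-106 270 162.3 154 [165, 164, 164, 168, 179, 0, 24, 33, 17, 17, 8, 75, 255, 131, 137, 149, 178]
```

Request:
drive_effector:
  steps:
    - {"tx":-0.3,"ty":1.2,"tz":4,"aperture":0}
    - {"tx":-0.3,"ty":1.2,"tz":12,"aperture":0}
    - {"tx":-0.3,"ty":1.2,"tz":22,"aperture":0}
    - {"tx":-0.3,"ty":1.2,"tz":34,"aperture":0}
    - {"tx":-0.3,"ty":1.2,"tz":46,"aperture":0}
    - {"tx":-0.3,"ty":1.2,"tz":58,"aperture":0}
    - {"tx":-0.3,"ty":1.2,"tz":68,"aperture":0}
    - {"tx":-0.3,"ty":1.2,"tz":75,"aperture":0}
    - {"tx":-0.3,"ty":1.2,"tz":80,"aperture":0}
    - {"tx":-0.3,"ty":1.2,"tz":80,"aperture":0}

```text
time: 21.05
tool_pos: [659.8, -174.3, 91.2]
tcp_rot: [0.104, 0.995, 0.0, -0.0]
wrist_force: [0.5, 0.4, -6.0]
opening: 8.9
grasp_force: 58.6
```

Request:
drive_effector:
  steps:
    - {"aperture":0}
    - {"aperture":0}
    - {"tz":3,"aperture":0}
    - {"tz":6,"aperture":0}
    - {"tz":6,"aperture":0}

```text
time: 21.68
tool_pos: [659.5, -174.2, 84.9]
tcp_rot: [0.104, 0.995, 0.0, -0.001]
wrist_force: [-0.5, 0.6, -6.4]
opening: 9.0
grasp_force: 58.6
```

```bash
python3 -c "
from h import *
rel(on(CL,0,78.2),CL[2]+np.pi)"
```

```text
rot [ 0.0001 -0.0012 -0.0018] shift [-0.4 -0.3  6.7] q [-0.26  0.7   0.3   1.17  0.   -0.05] pos [ 659.5 -174.2   84.9] F [-0.5  0.6 -6.4] t 21.675
```

Request:
drive_effector:
  steps:
    - {"tz":2,"aperture":0}
    - {"tz":4,"aperture":0}
    - {"tz":5.5,"aperture":0}
    - {"tz":7,"aperture":0}
    - {"tz":7,"aperture":0}
    - {"tz":7,"aperture":0}

```text
time: 22.42
tool_pos: [660.0, -174.3, 78.5]
tcp_rot: [0.104, 0.995, -0.0, 0.0]
wrist_force: [-0.8, -0.1, -6.2]
opening: 8.6
grasp_force: 58.6
```

```bash
python3 -c "
from h import *
rel(on(CL,0,78.2),CL[2]+np.pi)"
```

```text
rot [-0.      0.     -0.0018] shift [ 0.1 -0.3  0.3] q [-0.26  0.71  0.29  1.16 -0.   -0.05] pos [ 660.  -174.3   78.5] F [-0.8 -0.1 -6.2] t 22.425
```

Request:
drive_effector:
  steps:
    - {"tz":1,"aperture":0}
    - {"tz":2,"aperture":0}
    - {"tz":2,"aperture":0}
    - {"tz":2,"aperture":0}

```text
time: 22.92
tool_pos: [660.1, -174.4, 78.1]
tcp_rot: [0.104, 0.995, -0.0, 0.001]
wrist_force: [-4.4, 0.6, 5.7]
opening: 8.8
grasp_force: 60.1
```

```bash
python3 - <<'E'
from h import *
rel(on(CL,0,78.2),CL[2]+np.pi)
E
```

```text
rot [-0.0001  0.0012 -0.0018] shift [ 0.3 -0.3 -0.1] q [-0.26  0.71  0.29  1.15  0.   -0.05] pos [ 660.1 -174.4   78.1] F [-4.4  0.6  5.7] t 22.925
```

Contact at 78.1 mm, where the seated bar should be. I release and rise.

Request:
drive_effector:
  steps:
    - {"tz":-1,"aperture":12}
    - {"tz":-1,"aperture":20}
    - {"tz":-1,"aperture":30}
    - {"tz":-1,"aperture":40}
    - {"tz":-1,"aperture":40}
    - {"tz":-12,"aperture":40}
    - {"tz":-30,"aperture":40}
    - {"tz":-55,"aperture":40}
    - {"tz":-90,"aperture":40}
    - {"tz":-120,"aperture":40}

```text
time: 24.18
tool_pos: [660.5, -174.5, 199.9]
tcp_rot: [0.104, 0.995, -0.0, 0.002]
wrist_force: [0.1, -0.1, 0.0]
opening: 39.5
grasp_force: 0.0
```

Request:
drive_effector:
  steps:
    - {"tx":50,"tz":-10,"aperture":40}
    - {"tx":100,"tz":-20,"aperture":40}
    - {"tx":150,"tz":-30,"aperture":40}
    - {"tx":200,"tz":-40,"aperture":40}
    - {"tx":240,"tz":-40,"aperture":40}
    - {"tx":240,"tz":-40,"aperture":40}
    - {"tx":240,"tz":-40,"aperture":40}

```text
time: 25.05
tool_pos: [426.3, -125.1, 238.1]
tcp_rot: [0.104, 0.995, -0.0, 0.002]
wrist_force: [0.3, 0.5, -0.6]
opening: 39.9
grasp_force: 0.0
```

```bash
python3 - <<'E'
from h import *
im=camrig.camera("top"); sc=camrig.camera("scene"); cv2.imwrite("pics/top9.png",im[...,::-1]); cv2.imwrite("pics/scene9.png",sc[...,::-1])
t0=cv2.imread("pics/top0.png")[...,::-1]
d=np.abs(im.astype(int)-t0).max(2)>40
n,l,st,ce=cv2.connectedComponentsWithStats(d.astype(np.uint8))
for s in st[1:]:
    if s[4]>25: print("changed",s.tolist())
g=cv2.cvtColor(im,cv2.COLOR_RGB2GRAY); g0=cv2.cvtColor(t0,cv2.COLOR_RGB2GRAY)
for x in(67,59,0,-58,-80,-100,-106):
    u,v=proj(on(CL,x,79))[0]; u=int(round(u)); v=int(round(v)); print(x,v,u-8,"now",g[v,u-8:u+9].tolist(),"was",g0[v,u-8:u+9].tolist())
s=bot.sense(); print(s["tool_pos"],s["time"])
E
```

```text
changed [235, 144, 12, 5, 40]
changed [250, 146, 14, 10, 63]
changed [245, 149, 13, 10, 47]
changed [215, 157, 4, 17, 40]
changed [233, 156, 29, 23, 151]
changed [221, 164, 19, 14, 178]
changed [0, 178, 117, 269, 13583]
changed [219, 181, 36, 19, 264]
changed [110, 216, 31, 24, 310]
changed [65, 229, 59, 99, 3750]
changed [110, 238, 118, 86, 3059]
changed [108, 240, 50, 68, 1059]
changed [333, 257, 8, 30, 109]
changed [340, 257, 8, 30, 110]
changed [295, 259, 15, 8, 66]
changed [296, 269, 29, 24, 351]
changed [315, 273, 7, 12, 35]
changed [27, 297, 113, 102, 2125]
changed [149, 308, 13, 12, 97]
changed [165, 312, 12, 6, 38]
changed [468, 414, 19, 15, 130]
changed [460, 419, 7, 9, 34]
changed [380, 421, 88, 59, 1383]
changed [489, 432, 8, 9, 49]
changed [473, 436, 16, 11, 115]
changed [71, 449, 155, 31, 
[... 727 characters left out ...]
198, 215, 213, 187, 176, 165, 159, 202, 213, 202] was [132, 141, 138, 117, 132, 167, 197, 216, 216, 189, 177, 184, 169, 162, 204, 217, 206]
-80 212 227 now [115, 116, 110, 84, 58, 49, 48, 49, 50, 49, 51, 53, 71, 76, 75, 72, 70] was [114, 108, 84, 58, 50, 49, 49, 51, 51, 49, 55, 71, 84, 81, 77, 72, 71]
-100 223 224 now [114, 110, 103, 92, 67, 51, 50, 49, 51, 51, 49, 53, 72, 105, 115, 117, 119] was [115, 108, 92, 66, 52, 50, 51, 51, 50, 50, 54, 72, 104, 115, 117, 117, 119]
-106 226 224 now [126, 132, 125, 101, 70, 54, 50, 48, 50, 51, 53, 66, 91, 109, 114, 117, 118] was [129, 131, 116, 83, 62, 56, 52, 50, 51, 51, 61, 89, 112, 115, 115, 117, 119]
[ 426.50718264 -125.14128412  237.25183751] 25.15
```

The bar lies in both notches, parallel to where it started and about 1 px to the side. The plates show inside the tank, and nothing else on the table that is in view has changed; the arm partly hides the caliper.

```bash
python3 -c "
from plant import bot, camrig
print(bot.hand_in())"
```

```text
the job is handed in; nothing more can be done
None
```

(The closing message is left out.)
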